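# Wipe the flip lids of a parts strip shut

## Robot

A 6-joint arm with a two-finger parallel gripper is mounted at the origin on a cart in front of the work surface, level with it; the furniture and walls round the work are solid. World frame = base frame: x ahead of the robot, y to its left, z up, the work surface at z = 0. Lengths are in m, angles in rad, forces in N, time in s.
With the tool pointing down it reaches from about 0.35 to 0.975 m from the base axis. Payload 4.9 kg.
Tool frame: the origin (TCP) lies between the finger pads, 19 mm behind the fingertips; this is the grasp point; z points along the fingers, y is the line along which they close (so a half turn about z gives the same grasp; the last joint's range is limited). The gripper opens to 85 mm and grips with 20 to 120 N. Pads are 22 mm wide; open, the fingers measure 114 mm over their backs; the gripper's body (76 mm by 85 mm) begins 54 mm behind the grasp point. The pads swing forward as they close: fully open they stand 13 mm farther back than shut.
Start: joints at [1.032, 0.053, 1.613, -0, 1.476, -0.119], TCP at [0.255, 0.571, 0.25] pointing down, gripper open.
Joint ranges: [-3.01, 3.01], [-1.01, 2.22], [0.06, 2.58], [-1.02, 4.17], [0.09, 2.62], [-3.14, 3.14]. Speed limits (rad/s): [2.57, 2.57, 3.14, 3.14, 3.14, 3.14].

## Interface

Orientations are given as a unit quaternion [w, x, y, z].
In Python, from plant import manip, readout, grab_frame, camera_params, job_done gives the robot as it stands (manip), with the cameras as plain functions, the job as plain functions and the readings (readout).
- The arm moves only by the tool shift_gripper, called by a JSON object that holds its "fn" and its "kwargs", one argument or row to a line. Schema: {"type":"object","properties":{"segments":{"type":"array","items":{"type":"array","prefixItems":[{"type":"number"},{"type":"array","items":{"type":"number"},"minItems":3,"maxItems":3},{"type":"array","items":{"type":"number"},"minItems":3,"maxItems":3}],"minItems":3,"maxItems":3},"minItems":1,"maxItems":5},"only":{"type":"string"},"quiet":{"type":"boolean"},"lines":{"type":"string"}},"required":["segments"],"additionalProperties":false}. segments is a list of rows, 1 to 5 of them, each written [opening, [dx, dy, dz], [rx, ry, rz]]: the opening from 0.0 (shut) to 1.0 (fully open), then dx, dy, dz in shares of the most that a row can go, 1 being 62.5 mm, then a rotation vector rx, ry, rz in parts of the range, where 1.0 means 2 pi rad; each row shifts and turns the commanded pose from where the row before left it, along the tool's axes as they then stand; what a row does not reach is not made up. A row lasts 1/8 s, in which the tool goes at most 0.0625 m and 0.188 rad, less where a joint would pass 70% of its speed; a pose out of reach is approached as far as the arm can. The fingers move at their own pace and stop on an object; the grip force is fixed at half the most. Time passes only in rows, so rows that do not move let the fingers close. The tool returns the time, the measured TCP pose, the force, the opening and the grip force at its end. only (a regular expression) keeps the lines of the reply that match it, lines (a string "A,B") keeps lines A to B, and quiet returns only ok. Shift and turn numbers lie between -1 and 1, and a call with a number outside is refused. Input that does not fit is refused with a message, and nothing moves.
- readout.state(): the state, without advancing time (a new reading comes with each control period).
- grab_frame(name): name is "scene" or "top" or "wrist"; returns the picture (384x512x3 uint8, red, green, blue); there is no depth.
- camera_params(name): a dict with "intrinsics" (3x3 intrinsics, pixels), "xyz" and "orientation" of the camera in the world. Camera axes: x right, y down, z forward; pixel columns grow to the right and rows downward; lengths in m; the calibration is good to about 2 mm. A picture is of the moment at which its call begins: read the wrist's pose just before it. camera_params takes no time and is no camera call; for the wrist camera it gives the pose at the moment of the call.
- job_done(): hands the job in; it is judged then, once.
The state is a dict: "time": time; "joint_pos": joint angles; "joint_vel": joint speeds; "joint_efforts": joint torques, N m; "tool_pos": TCP position; "tool_rot": TCP orientation; "contact_force": force on the tool from outside, world axes, zero at the start; "ft_torque": the same for the moment, N m; "gripper_width": opening from 0.0 (shut) to 1.0 (fully open); "grasp_force": force on a finger pad.
Only numpy, scipy, OpenCV 4.12 (cv2) and the standard library are available. Lean on these libraries where they do the work, as an engineer would, in place of code of your own. Each camera call takes 0.05 s, during which the arm holds its last target. There are 200 camera calls.

## Task

Shut the four lids of the small-parts strip flat with one light wipe of the closed fingertips: start at the end with the hanging eye, where each lid is hinged on the side you come from, and follow the row to the other end, so that they shut one after the other. Keep the fingertips low over the lids, within about 3 cm, until the last one is shut; never grip, lift or shove the strip, do not press hard, and leave the things around it alone.

Things in the scene. Friction and masses are not known exactly. Their poses are not given: they have to be found in the camera images.
- parts_strip: Loose grey plastic parts strip, 0.85 kg, 212 x 40 mm, 39 mm high with lids shut, on a raised plywood board; a row of four white flip lids. Origin: centre of the underside; x runs along the row away from the hanging eye, z up. The eye, a flat loop reaching 31 mm out, 18 mm up, is at its -x end, on the robot's left; the row runs left to right, within 18 degrees.
- row_start (a point): Point on the strip in the middle of its width, at the hinge line of the first lid (6 mm from the eye end of the body), at the height of the top of a shut lid (39 mm above the board). Fixed stacked cases, about 160 mm high, stand beyond it and to its left: at x over 0.48 with y over 0.15, and at x over 0.54 with y from -0.3 to 0.15.
- row_end (a point): Point on the strip in the middle of its width, at the free edge of the fourth lid when shut, at the height of the top of a shut lid; 197.5 mm from row_start along the row.
- lid_1 (a joint): First (at the hanging-eye end) white flip lid of the strip, 46 x 36 x 3 mm. Value = opening angle in rad: 0 is shut flat, and it starts between 0.3 and 0.65 (free edge 14 to 28 mm up). Its hinge line runs across the row, 0 mm past row_start; its free edge is 47 mm further along towards row_end. No spring, slight friction (0.005 N m): it stays where left.
- lid_2 (a joint): Second white flip lid of the strip, 46 x 36 x 3 mm. Value = opening angle in rad: 0 is shut flat, and it starts between 0.3 and 0.65 (free edge 14 to 28 mm up). Its hinge line runs across the row, 50 mm past row_start; its free edge is 47 mm further along towards row_end. No spring, slight friction (0.005 N m): it stays where left.
- lid_3 (a joint): Third white flip lid of the strip, 46 x 36 x 3 mm. Value = opening angle in rad: 0 is shut flat, and it starts between 0.3 and 0.65 (free edge 14 to 28 mm up). Its hinge line runs across the row, 100 mm past row_start; its free edge is 47 mm further along towards row_end. No spring, slight friction (0.005 N m): it stays where left.
- lid_4 (a joint): Fourth, last white flip lid of the strip, 46 x 36 x 3 mm. Value = opening angle in rad: 0 is shut flat, and it starts between 0.3 and 0.65 (free edge 14 to 28 mm up). Its hinge line runs across the row, 150 mm past row_start; its free edge is 47 mm further along towards row_end. No spring, slight friction (0.005 N m): it stays where left.
- grease_tin: Loose round tin, 65 mm across, 39 mm high, left of the strip; origin in the middle of its underside. To be left alone.
- bushing: Loose flanged bushing, 32 mm across, 26 mm high, right of the strip; origin in the middle of its underside. To be left alone.
- tape_roll: Loose roll of black tape lying flat, 58 mm across, 19 mm high, just left of the strip; origin in the middle of its underside. To be left alone.
- board: Fixed plywood assembly board with end battens, 162 x 325 mm, lying under the strip. Its top stands 30 to 55 mm above the bench, differently each time. Origin: centre of the board, 55 mm below its top face; its y axis runs along the bench front, z up.

How it is judged:
On the way, in this order (a step that is already met when the one before it is completed fails the run):
1. lid 1 is shut flat (within 0.12 rad), the next ones not yet (value of joint lid_1 below 0.12 rad), for 0.1 s.
2. lid 2 is shut flat (within 0.12 rad), the next ones not yet (value of joint lid_2 below 0.12 rad), for 0.1 s.
3. lid 3 is shut flat (within 0.12 rad), the next ones not yet (value of joint lid_3 below 0.12 rad), for 0.1 s.
4. lid 4 is shut flat (value of joint lid_4 below 0.12 rad), for 0.1 s.
At the end, for the whole second after the job is handed in: All four lids are within 0.12 rad of flat (free edge less than 6 mm up); the strip rests level on the board with both ends within 40 mm of where they were; the tin, bushing and tape are within 30 mm of where they were (value of joint each of lid_1, lid_2, lid_3, lid_4 below 0.12 rad and angle between parts_strip's own z axis and vertical below 0.05 rad and z of parts_strip in the frame of board below 0.061 m and linear speed of parts_strip below 0.01 m/s and distance of each of row_start, row_end from where it was at the start of the episode below 0.04 m and distance of each of grease_tin, bushing, tape_roll from where it was at the start of the episode below 0.03 m); the robot touches nothing.
It fails at once if the strip is lifted off the board or tipped (10 mm or 0.12 rad), or shoved so that an end moves more than 40 mm (z of parts_strip in the frame of board above 0.065 m or angle between parts_strip's own z axis and vertical above 0.12 rad or distance of any of row_start, row_end from where it was at the start of the episode above 0.04 m).
It fails at once if the fingers press on the strip or its lids with more than 30 N (contact force between the fingers and parts_strip above 30 N).
It fails at once if a lid is bent back open beyond 1.0 rad (value of joint any of lid_1, lid_2, lid_3, lid_4 above 1 rad).
It fails at once if between the first and the last lid the fingers leave the row (TCP more than 70 mm, fingertips about 50 mm, above the shut lids' top) (value of joint lid_1 below 0.12 rad and not (value of joint lid_4 below 0.12 rad) and z of the grasp point in the frame of row_start above 0.07 m).
It fails at once if the tin, bushing or tape is displaced by more than 30 mm (distance of any of grease_tin, bushing, tape_roll from where it was at the start of the episode above 0.03 m).
It also fails if it takes over 38 s, if anything falls off the work surface, if the arm or the gripper's body presses on something with over 40 N, if the wrist force passes 120 N, or if a joint passes its speed limit or range.

## Working session

There is one attempt and no reset: what is moved stays moved. The work goes in short steps, Python scripts to look and compute and a tool call to move; the robot and the scene stay as the last step left them, time stands still between calls to the robot, and variables do not carry over. Pictures are saved under pics/ and viewed, at most 10 in all, crops included, and the job is handed in when it is done.

```bash
ls; mkdir -p pics; python3 - <<'E'
from plant import manip, readout, grab_frame, camera_params, job_done
import cv2
for n in("scene","top"):
    cv2.imwrite(f"pics/{n}0.png",cv2.resize(grab_frame(n)[:,:,::-1],(800,600),interpolation=cv2.INTER_CUBIC))
    print(n,camera_params(n))
print(readout.state())
E
```

```text
pics
plant.py
scene {'intrinsics': array([[460.13757263,   0.        , 253.23160028],
       [  0.        , 460.13757263, 196.24119507],
       [  0.        ,   0.        ,   1.        ]]), 'xyz': array([-0.18235202, -0.48744279,  0.65711731]), 'orientation': array([-0.40390566,  0.79316699, -0.41011846,  0.19886979])}
top {'intrinsics': array([[425.02716259,   0.        , 264.23256198],
       [  0.        , 425.02716259, 189.95074608],
       [  0.        ,   0.        ,   1.        ]]), 'xyz': array([ 0.27516949, -0.02870127,  1.05009082]), 'orientation': array([ 0.07953113, -0.69253758,  0.71476412, -0.05638031])}
{'time': 0.1, 'joint_pos': array([ 1.03196378e+00,  5.32926018e-02,  1.61413429e+00,  1.02387372e-05,
        1.47601289e+00, -1.18998558e-01]), 'joint_vel': array([ 0.00039732, -0.00196194, -0.00331528,  0.0005553 , -0.00181438,
        0.00015805]), 'joint_efforts': array([-1.41254850e-04, -3.94907427e+01, -3.71361959e+01, -1.46210514e-04,
        3.93778275e-03,  2.17197208e-05]), 'tool_pos': array([0.25448174, 0.57027265, 0.24889822]), 'tool_rot': array([-3.03150013e-04,  2.08379105e-01,  9.78047696e-01, -8.72409979e-04]), 'contact_force': array([ 0.5885406 ,  0.10510194, -0.00279166]), 'ft_torque': array([-0.01937997, -0.01466317,  0.07258853]), 'grasp_force': 0.0, 'gripper_width': 1.0022930238966357}
```

View pics/scene0.png

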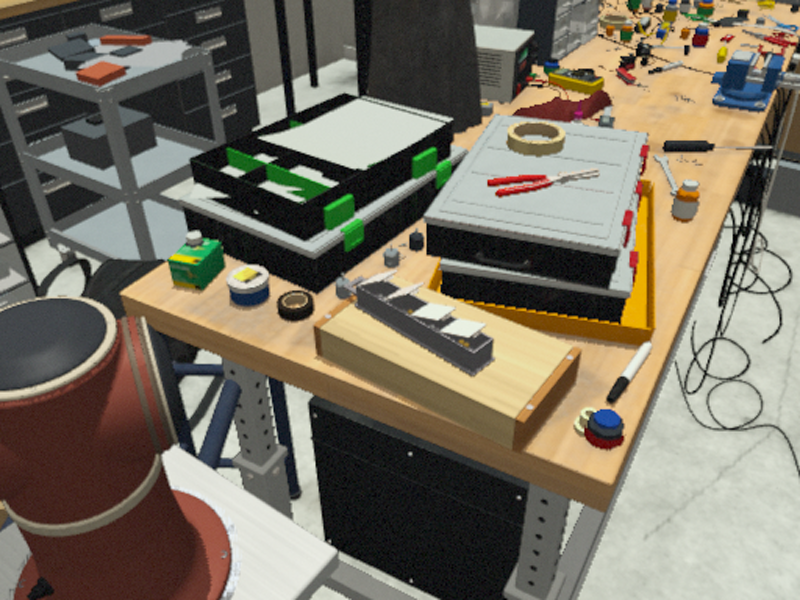

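View pics/top0.png

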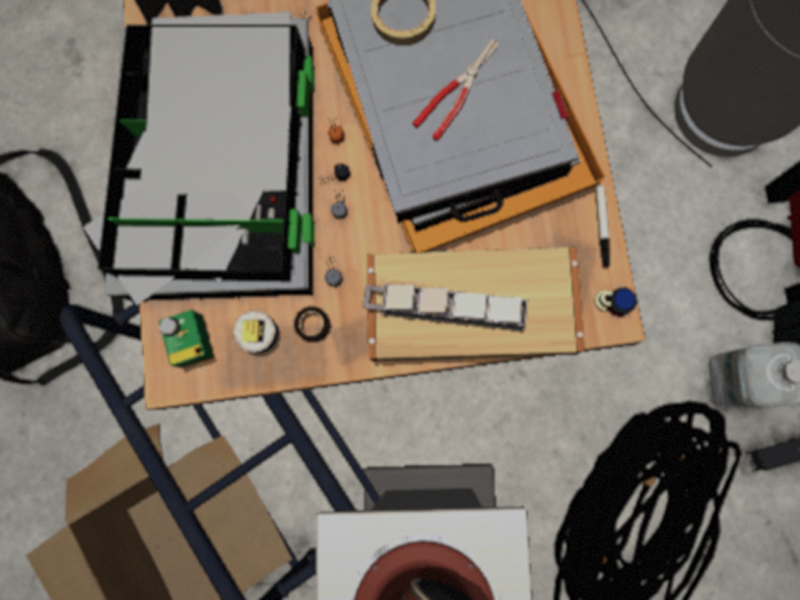

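The scene view shows the strip on the board at about (355–495, 275–370), with the eye at the left end. The top view shows it at (365–525, 283–328). I'll enlarge both for corner picking.

```bash
python3 - <<'E'
from plant import manip, readout, grab_frame, camera_params, job_done
import cv2,numpy as np
def avg(n): return np.mean([grab_frame(n).astype(float) for _ in range(4)],0).astype(np.uint8)[:,:,::-1]
s=avg("scene")[165:245,215:325]; t=avg("top")[170:220,230:345]
print(s.shape,t.shape)
S=cv2.resize(s,None,fx=7,fy=7,interpolation=cv2.INTER_CUBIC);T=cv2.resize(t,None,fx=6.9,fy=6.9,interpolation=cv2.INTER_CUBIC)
cv2.imwrite("pics/s1.png",S);cv2.imwrite("pics/t1.png",T)
E
```

```text
(80, 110, 3) (50, 115, 3)
```

View pics/s1.png

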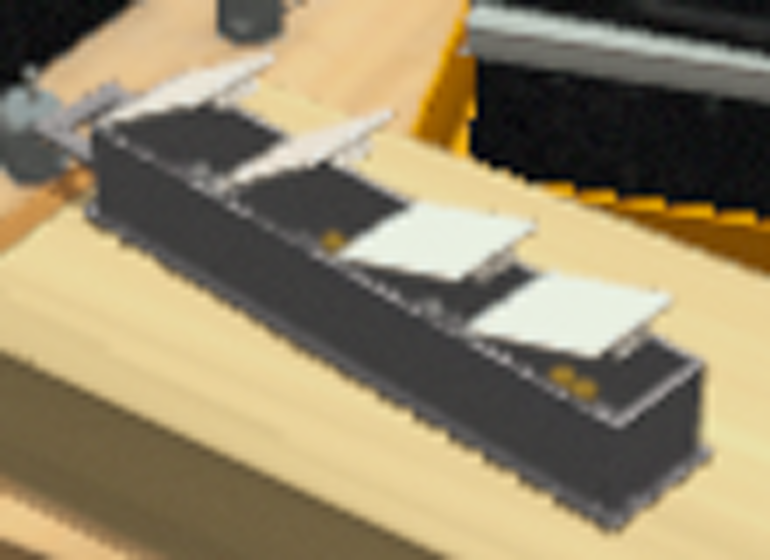

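View pics/t1.png

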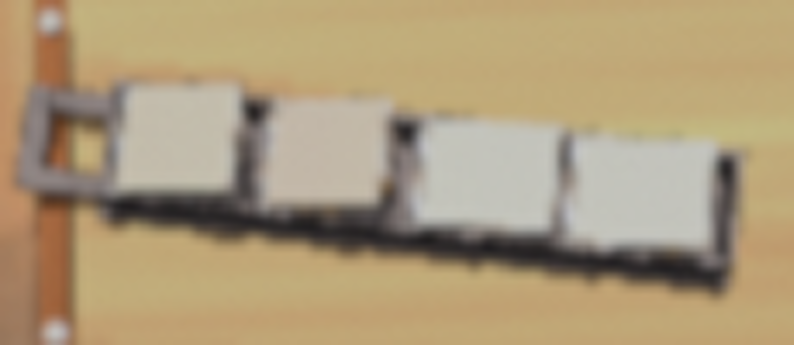

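The scene crop shows the body corners: near-right top (617,422) and bottom (615,525), far-right (703,362)/(707,455), near-left (98,128)/(93,212). The top crop shows the eye's left edge at x≈18–38, the lid 1 hinge edge from (122,85) to (115,192), and the right end at (738,152)–(722,285). Next I'll fit the strip model to these.

```bash
cat > h.py <<'E'
import numpy as np
from scipy.spatial.transform import Rotation as R
from plant import manip, readout, grab_frame, camera_params, job_done
def rot(q): return R.from_quat(np.roll(q,-1))
def proj(c,P):
    q=rot(c["orientation"]).inv().apply(np.atleast_2d(P)-c["xyz"])@c["intrinsics"].T
    return q[:,:2]/q[:,2:]
E
python3 - <<'E'
from h import *
from scipy.optimize import least_squares
cs,ct=camera_params("scene"),camera_params("top")
S=[((106,-20,36),(617,422)),((106,20,36),(703,362)),((-106,-20,36),(98,128)),((106,-20,0),(615,522)),((106,20,0),(706,455)),((-106,-20,0),(95,210))]
T=[((-137,12,18),(35,88)),((-137,-12,18),(22,188)),((106,-20,0),(722,287)),((-106,-20,0),(107,212)),((-100,18,38),(120,84)),((-100,-18,38),(114,192)),((106,20,36),(742,152))]
PS=np.array([a for a,_ in S])/1e3;PT=np.array([a for a,_ in T])/1e3
off=lambda L,k,o:(np.array([b for _,b in L])+.5)/k-.5+o
US=off(S,7,[215,165]);UT=off(T,6.9,[230,170])
def W(p,P):return R.from_euler('z',p[3]).apply(P)+p[:3]
f=lambda p:np.r_[proj(cs,W(p,PS))-US,proj(ct,W(p,PT))-UT]
r=least_squares(lambda p:f(p).ravel(),[.45,0,.05,-1.6],loss='soft_l1',f_scale=.7,x_scale=[.1,.1,.1,1])
p=r.x;print(p,np.degrees(p[3])+90);print(f(p).round(2))
for n,x in(("start",-.1),("end",.0975),("eye",-.137)):print(n,W(p,np.array([x,0,.039])).round(4))
E
```

```text
[ 0.45064609 -0.0607857   0.05164529 -1.72316288] -8.729960419722616
[[-0.09  0.46]
 [ 0.67 -0.53]
 [-1.42 -0.8 ]
 [-0.69  0.25]
 [-0.92  0.14]
 [-0.19  0.81]
 [-1.02  1.84]
 [-0.53 -2.73]
 [ 0.12 -0.49]
 [ 0.33 -0.07]
 [ 1.88 -0.04]
 [ 0.71 -0.48]
 [ 0.83 -0.34]]
start [0.4658 0.0381 0.0906]
end [ 0.4358 -0.1572  0.0906]
eye [0.4714 0.0746 0.0906]
```

The strip is at about (0.451, -0.061), turned -8.7°, with the board top at about 0.052. Tool y will lie along the row, and the wipe will go along -y. I'll close the gripper, turn, and travel.

Units first: shifts go in shares of 62.5 mm and turns go in shares of 2 pi rad. So -0.048 m is -0.768, -0.03 m is -0.48, -0.134 rad is -0.0213.

{"fn": "shift_gripper", "kwargs": {
  "segments": [
    [0,[0,0,-0.48],[0,0,-0.0213]],
    [0,[0,0,-0.48],[0,0,-0.0212]],
    [0,[-0.464,-0.768,0],[0,0,0]],
    [0,[-0.464,-0.768,0],[0,0,0]],
    [0,[-0.464,-0.768,0],[0,0,0]]
  ]
}}

```text
time: 1.12
tool_pos: [0.3192, 0.4137, 0.3102]
tool_rot: [0.0, 0.076, 0.997, 0.0]
contact_force: [-0.0, -0.3, 0.6]
gripper_width: 0.005
grasp_force: 0.0
```

{"fn": "shift_gripper", "kwargs": {
  "segments": [
    [0,[-0.464,-0.768,0],[0,0,0]],
    [0,[-0.464,-0.768,0],[0,0,0]],
    [0,[-0.464,-0.768,0],[0,0,0]],
    [0,[-0.464,-0.768,0],[0,0,0]],
    [0,[-0.464,-0.768,0],[0,0,0]]
  ]
}}

```text
time: 1.75
tool_pos: [0.426, 0.1542, 0.3104]
tool_rot: [0.001, 0.076, 0.997, 0.0]
contact_force: [1.0, 0.7, 0.1]
gripper_width: -0.001
grasp_force: 0.0
```

```bash
python3 - <<'E'
from h import *
import cv2
s=readout.state();print(s["tool_pos"],s["tool_rot"],s["gripper_width"],s["contact_force"])
c=camera_params("wrist");f=grab_frame("wrist")
np.savez("w1.npz",f=f,**c);cv2.imwrite("pics/w1.png",cv2.resize(f[:,:,::-1],(800,600),interpolation=cv2.INTER_CUBIC))
print(c)
E
```

```text
[0.4259529  0.15417744 0.31038077] [6.31730757e-04 7.62370781e-02 9.97089502e-01 1.85870922e-04] -0.0010046906482532574 [1.03193657 0.66750337 0.10086952]
{'intrinsics': array([[267.46074738,   0.        , 257.40036253],
       [  0.        , 267.46074738, 188.20200317],
       [  0.        ,   0.        ,   1.        ]]), 'xyz': array([0.34623452, 0.16634265, 0.43422606]), 'orientation': array([0.11873691, 0.74974409, 0.64280392, 0.10290027])}
```

View pics/w1.png

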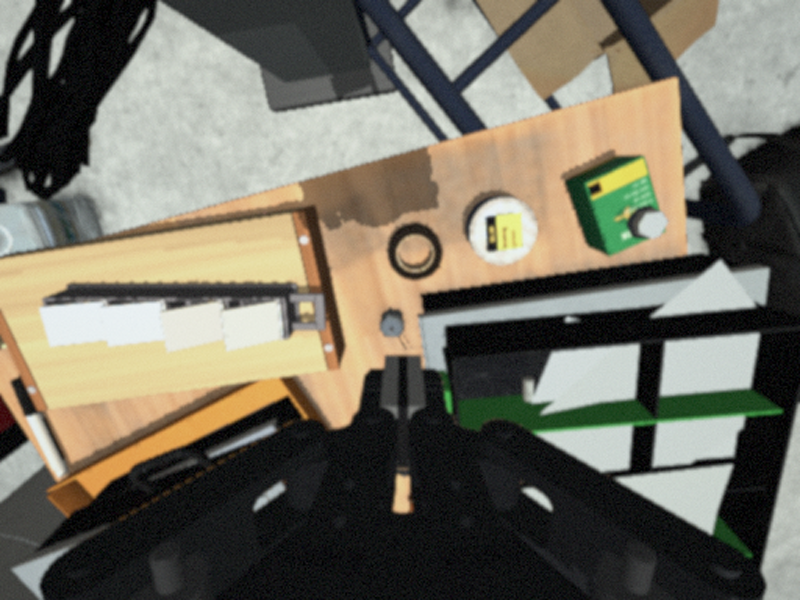

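The wrist view shows the strip at (45–325, 283–350), with its eye at (308,310). The tape (415,250) and the tin (502,230) are well clear of it. I'll move close above the start and take another view to refine the height.

{"fn": "shift_gripper", "kwargs": {
  "segments": [
    [0,[-0.304,-0.416,0.64],[0,0,0]],
    [0,[-0.304,-0.416,0.64],[0,0,0]],
    [0,[-0.304,-0.416,0.64],[0,0,0]],
    [0,[0,0,0],[0,0,0]]
  ]
}}

```text
time: 2.3
tool_pos: [0.4682, 0.0689, 0.1861]
tool_rot: [-0.004, 0.078, 0.997, -0.0]
contact_force: [-0.5, 0.2, 0.5]
gripper_width: 0.002
grasp_force: 0.0
```

```bash
python3 - <<'E'
from h import *
import cv2
s=readout.state();print(s["tool_pos"],s["contact_force"])
c=camera_params("wrist");f=np.mean([grab_frame("wrist").astype(float) for _ in range(3)],0).astype(np.uint8)
np.savez("w2.npz",f=f,**c);print(c["xyz"])
P=R.from_euler('z',-1.723).apply(np.array([(x,y,z) for x in(-.137,.106) for y in(-.02,.02) for z in(0,.06)]))+[.4506,-.0608,.0516]
u=proj(c,P);lo=np.maximum(u.min(0).astype(int)-8,0);hi=np.minimum(u.max(0).astype(int)+9,[512,384])
print(lo,hi);k=min(800/(hi-lo)[0],600/(hi-lo)[1]);print(k)
cv2.imwrite("pics/w2.png",cv2.resize(f[lo[1]:hi[1],lo[0]:hi[0],::-1],None,fx=k,fy=k,interpolation=cv2.INTER_CUBIC))
E
```

```text
[0.46817738 0.06888169 0.18606296] [-0.50860887  0.1828502   0.50706003]
[0.38958402 0.08134485 0.31059649]
[  0 160] [274 243]
2.9197080291970803
```

View pics/w2.png

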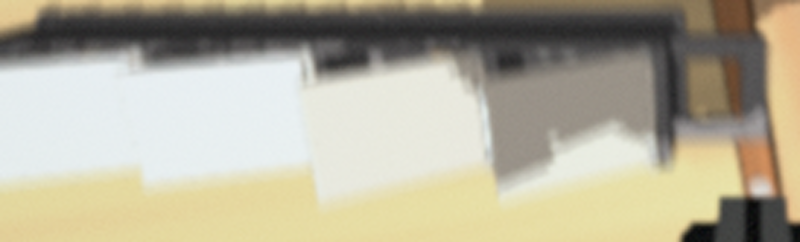

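The close wrist crop shows the base edge from (40,11) to (683,12), the eye-end top at (668,165), and the eye's outer corners at (764,38) and (768,135). I'll refit with all three views.

```bash
cat > fit.py <<'E'
from h import *
from scipy.optimize import least_squares
cs,ct=camera_params("scene"),camera_params("top")
w=np.load("w2.npz");cw={k:w[k] for k in("intrinsics","xyz","orientation")}
V=[(cs,7,[215,165],[((106,-20,36),(617,422)),((106,20,36),(703,362)),((-106,-20,36),(98,128)),((106,-20,0),(615,522)),((106,20,0),(706,455)),((-106,-20,0),(95,210))]),
(ct,6.9,[230,170],[((-137,1e3,18),(35,88)),((-137,-1e3,18),(22,188)),((106,-20,0),(722,287)),((-106,-20,0),(107,212)),((-100,18,38),(120,84)),((-100,-18,38),(114,192)),((106,20,36),(742,152))]),
(cw,2.92,[0,160],[((-106,-20,0),(683,12)),((106,-20,0),(40,11)),((-106,20,36),(668,165)),((-137,-1e3,18),(764,38)),((-137,1e3,18),(768,135))])]
def f(p):
    o=[]
    for c,k,off,L in V:
        P=np.array([a for a,_ in L])/1e3;P[abs(P[:,1])==1,1]*=p[4]
        U=(np.array([b for _,b in L])+.5)/k-.5+off
        o.append(proj(c,R.from_euler('z',p[3]).apply(P)+p[:3])-U)
    return np.vstack(o)
r=least_squares(lambda p:f(p).ravel(),[.45,-.06,.05,-1.72,.015],loss='soft_l1',f_scale=.7,x_scale=[.1,.1,.1,1,.1])
p=r.x;print(p,np.degrees(p[3])+90);print(f(p).round(1).tolist())
for n,x in(("start",-.1),("end",.0975)):print(n,(R.from_euler('z',p[3]).apply([x,0,.039])+p[:3]).round(4))
E
python3 fit.py
```

```text
[ 0.4468064  -0.061555    0.05438818 -1.71494018  0.01636857] -8.258834487224718
[[-0.4, 0.4], [0.3, -0.7], [-2.5, -0.7], [-0.9, 0.3], [-1.2, 0.0], [-1.3, 1.0], [-0.7, 1.8], [-0.6, 1.0], [0.8, 0.6], [0.6, 1.7], [2.1, 1.7], [1.0, 1.3], [1.4, 0.7], [-3.3, 1.3], [0.9, 4.2], [-0.1, 1.5], [1.0, 0.2], [-0.1, 0.2]]
start [0.4612 0.0374 0.0934]
end [ 0.4328 -0.158   0.0934]
```

The height of the shut tops falls between 0.0906 and 0.0934, so I'll settle it by touch. I'm descending to just behind the first hinge, staying high.

Scaled: 0.03 m is 0.48, -0.006 m is -0.096.

{"fn": "shift_gripper", "kwargs": {
  "segments": [
    [0,[0,-0.096,0.48],[0,0,0]],
    [0,[0,-0.08,0.48],[0,0,0]],
    [0,[0,0,0],[0,0,0]],
    [0,[0,0,0],[0,0,0]]
  ]
}}

```text
time: 2.95
tool_pos: [0.4696, 0.0599, 0.1323]
tool_rot: [0.002, 0.076, 0.997, 0.0]
contact_force: [0.7, -0.3, 0.1]
gripper_width: 0.004
grasp_force: 0.0
```

Scaled: 0.009 m is 0.144, 0.003 m is 0.048.

{"fn": "shift_gripper", "kwargs": {
  "segments": [
    [0,[0.048,-0.016,0.144],[0,0,0]],
    [0,[0,0,0.144],[0,0,0]],
    [0,[0,0,0],[0,0,0]],
    [0,[0,0,0],[0,0,0]]
  ]
}}

```text
time: 3.45
tool_pos: [0.4653, 0.0587, 0.112]
tool_rot: [-0.0, 0.076, 0.997, -0.0]
contact_force: [-0.6, -0.3, -0.3]
gripper_width: -0.001
grasp_force: 0.0
```

```bash
python3 - <<'E'
from h import *
import cv2
c=camera_params("scene");f=np.mean([grab_frame("scene").astype(float) for _ in range(3)],0).astype(np.uint8)
cv2.imwrite("pics/s2.png",cv2.resize(f[155:245,215:325,::-1],None,fx=6.6,fy=6.6,interpolation=cv2.INTER_CUBIC))
E
```

```text
(no output)
```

View pics/s2.png

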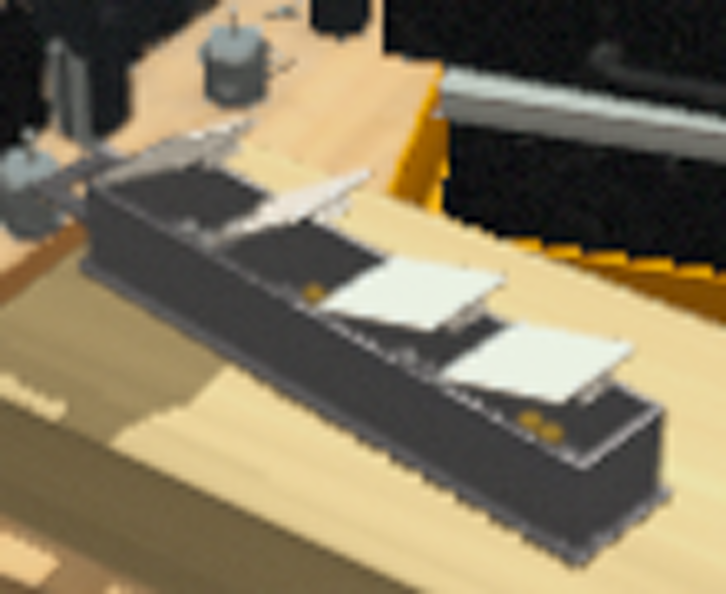

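The fingertip (crop (75,145)) hangs over the eye just behind lid 1, clear of the body rim. I'll raise it slightly and begin the wipe.

{"fn": "shift_gripper", "kwargs": {
  "segments": [
    [0,[0,-0.128,-0.024],[0,0,0]],
    [0,[0,-0.128,0],[0,0,0]],
    [0,[0,-0.128,0],[0,0,0]]
  ]
}}

```text
time: 3.98
tool_pos: [0.4616, 0.0343, 0.1137]
tool_rot: [0.0, 0.076, 0.997, 0.0]
contact_force: [-1.0, 0.0, 0.8]
gripper_width: 0.005
grasp_force: 0.1
```

{"fn": "shift_gripper", "kwargs": {
  "segments": [
    [0,[0,-0.128,0],[0,0,0]],
    [0,[0,-0.128,0],[0,0,0]],
    [0,[0,0,0],[0,0,0]]
  ]
}}

```text
time: 4.35
tool_pos: [0.4591, 0.0186, 0.1135]
tool_rot: [-0.0, 0.077, 0.997, -0.0]
contact_force: [-0.1, -0.4, -0.4]
gripper_width: -0.0
grasp_force: 0.0
```

Scaled: -0.005 m is -0.08, 0.001 m is 0.016.

{"fn": "shift_gripper", "kwargs": {
  "segments": [
    [0,[0,-0.08,0.016],[0,0,0]],
    [0,[0,0,0],[0,0,0]]
  ]
}}

```text
time: 4.6
tool_pos: [0.4583, 0.0141, 0.1124]
tool_rot: [-0.0, 0.076, 0.997, -0.0]
contact_force: [0.4, -0.7, -0.1]
gripper_width: -0.005
grasp_force: 0.0
```

{"fn": "shift_gripper", "kwargs": {
  "segments": [
    [0,[0,0,0.016],[0,0,0]],
    [0,[0,0,0],[0,0,0]]
  ]
}}

```text
time: 4.85
tool_pos: [0.4583, 0.0144, 0.1114]
tool_rot: [-0.0, 0.076, 0.997, 0.0]
contact_force: [0.2, -0.7, -0.2]
gripper_width: -0.006
grasp_force: 0.0
```

Scaled: 0.001 m is 0.016.

{"fn": "shift_gripper", "kwargs": {
  "segments": [
    [0,[0,0,0.016],[0,0,0]],
    [0,[0,0,0],[0,0,0]]
  ]
}}

```text
time: 5.1
tool_pos: [0.4585, 0.0143, 0.1111]
tool_rot: [-0.0, 0.076, 0.997, 0.0]
contact_force: [-2.3, 1.2, 4.2]
gripper_width: -0.004
grasp_force: 2.4
```

{"fn": "shift_gripper", "kwargs": {
  "segments": [
    [0,[0,0,0.0112],[0,0,0]],
    [0,[0,0,0],[0,0,0]]
  ]
}}

```text
time: 5.35
tool_pos: [0.4586, 0.0143, 0.111]
tool_rot: [-0.0, 0.076, 0.997, 0.0]
contact_force: [-4.3, 0.9, 8.8]
gripper_width: -0.001
grasp_force: 4.4
```

```bash
python3 - <<'E'
from h import *
import cv2
f=np.mean([grab_frame("scene").astype(float) for _ in range(3)],0).astype(np.uint8)
cv2.imwrite("pics/s3.png",cv2.resize(f[155:245,215:325,::-1],None,fx=6.6,fy=6.6,interpolation=cv2.INTER_CUBIC))
print(np.mean([(grab_frame("top"),readout.state()["contact_force"])[1] for _ in range(4)],0))
E
```

```text
[-4.50068058  0.73970158  8.19586922]
```

View pics/s3.png

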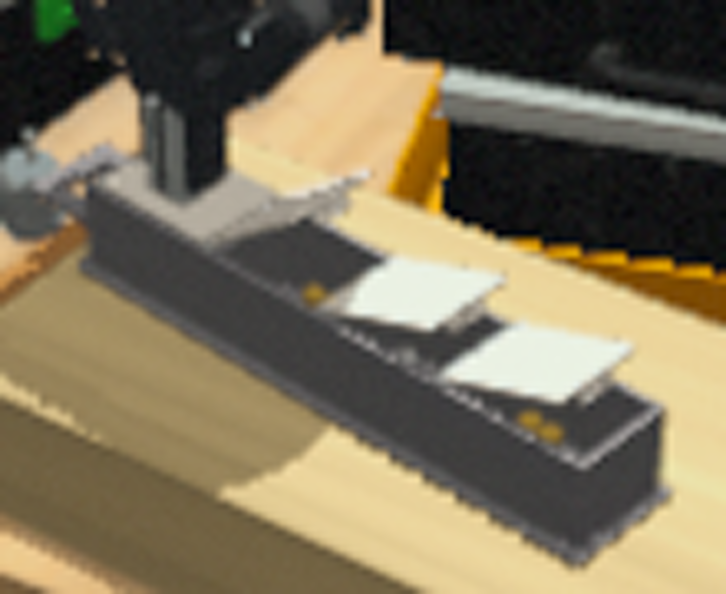

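Lid 1 is flat under the fingers, and contact came at TCP z≈0.111. Lids 2–4 are still open. I'll ease up 2 mm and carry on along the row.

Scaled: -0.01 m is -0.16, -0.002 m is -0.032.

{"fn": "shift_gripper", "kwargs": {
  "segments": [
    [0,[0,0,-0.032],[0,0,0]],
    [0,[0,-0.16,0],[0,0,0]],
    [0,[0,-0.16,0],[0,0,0]],
    [0,[0,-0.16,0],[0,0,0]],
    [0,[0,-0.16,0],[0,0,0]]
  ]
}}

```text
time: 6.32
tool_pos: [0.4521, -0.0262, 0.1117]
tool_rot: [-0.0, 0.077, 0.997, -0.0]
contact_force: [-0.5, 0.2, -0.5]
gripper_width: 0.0
grasp_force: 0.1
```

{"fn": "shift_gripper", "kwargs": {
  "segments": [
    [0,[0,-0.16,0],[0,0,0]],
    [0,[0,0,0],[0,0,0]]
  ]
}}

```text
time: 6.58
tool_pos: [0.4507, -0.036, 0.1118]
tool_rot: [0.0, 0.077, 0.997, -0.0]
contact_force: [0.4, 0.4, -0.2]
gripper_width: 0.0
grasp_force: 0.0
```

Scaled: -0.01 m is -0.16.

{"fn": "shift_gripper", "kwargs": {
  "segments": [
    [0,[0,-0.16,0],[0,0,0]],
    [0,[0,-0.16,0],[0,0,0]],
    [0,[0,-0.16,0],[0,0,0]],
    [0,[0,-0.16,0],[0,0,0]],
    [0,[0,-0.16,0],[0,0,0]]
  ]
}}

```text
time: 7.2
tool_pos: [0.443, -0.0853, 0.1118]
tool_rot: [-0.0, 0.076, 0.997, -0.0]
contact_force: [-0.4, -0.1, 0.3]
gripper_width: 0.001
grasp_force: 0.1
```

{"fn": "shift_gripper", "kwargs": {
  "segments": [
    [0,[0,0,0],[0,0,0]]
  ]
}}

```text
time: 7.32
tool_pos: [0.4431, -0.0853, 0.1118]
tool_rot: [-0.0, 0.077, 0.997, -0.0]
contact_force: [0.5, 0.2, 0.2]
gripper_width: 0.0
grasp_force: 0.0
```

```bash
python3 - <<'E'
from h import *
import cv2
f=np.mean([grab_frame("scene").astype(float) for _ in range(3)],0).astype(np.uint8)
cv2.imwrite("pics/s4.png",cv2.resize(f[155:245,215:325,::-1],None,fx=6.6,fy=6.6,interpolation=cv2.INTER_CUBIC))
E
```

```text
(no output)
```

View pics/s4.png

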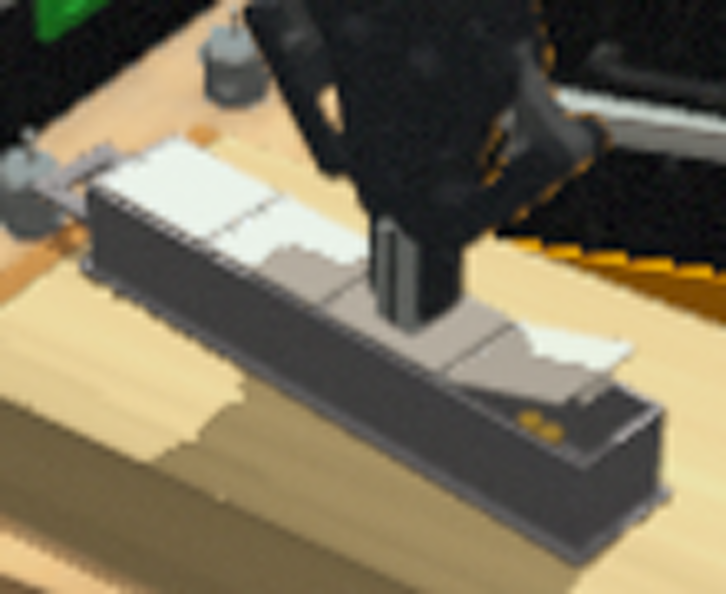

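Lids 1–3 are flat, lid 4 is still open, and the strip hasn't moved. I'll finish lid 4, stopping with the fingers over its free edge.

Scaled: -0.01 m is -0.16.

{"fn": "shift_gripper", "kwargs": {
  "segments": [
    [0,[0,-0.16,0],[0,0,0]],
    [0,[0,-0.16,0],[0,0,0]],
    [0,[0,-0.16,0],[0,0,0]],
    [0,[0,-0.16,0],[0,0,0]],
    [0,[0,-0.16,0],[0,0,0]]
  ]
}}

```text
time: 8.1
tool_pos: [0.4354, -0.1349, 0.1118]
tool_rot: [-0.0, 0.076, 0.997, -0.0]
contact_force: [-0.5, -0.2, 0.1]
gripper_width: -0.002
grasp_force: 0.1
```

{"fn": "shift_gripper", "kwargs": {
  "segments": [
    [0,[0,-0.16,0],[0,0,0]],
    [0,[0,0,0],[0,0,0]],
    [0,[0,0,0],[0,0,0]]
  ]
}}

```text
time: 8.48
tool_pos: [0.434, -0.1439, 0.1118]
tool_rot: [-0.0, 0.076, 0.997, 0.0]
contact_force: [0.4, -0.4, -0.4]
gripper_width: -0.002
grasp_force: 0.0
```

```bash
python3 - <<'E'
from h import *
import cv2
f=np.mean([grab_frame("scene").astype(float) for _ in range(3)],0).astype(np.uint8)
cv2.imwrite("pics/s5.png",cv2.resize(f[155:245,215:325,::-1],None,fx=6.6,fy=6.6,interpolation=cv2.INTER_CUBIC))
E
```

```text
(no output)
```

View pics/s5.png

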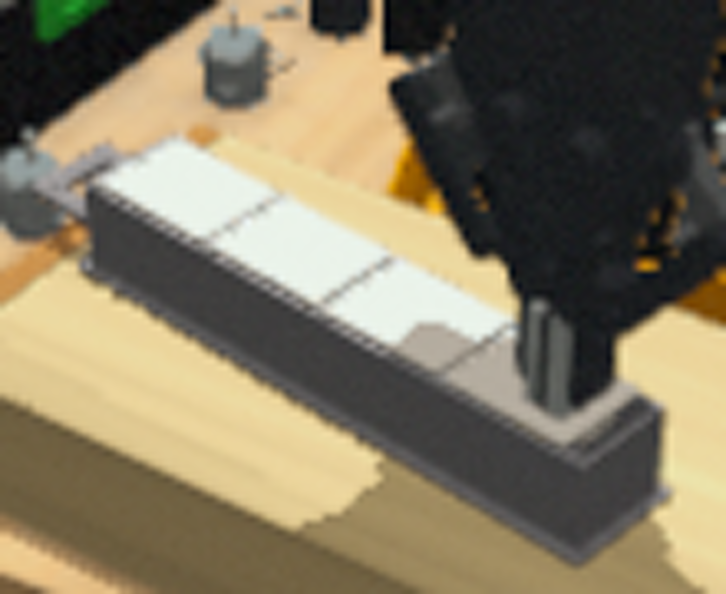

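All four lids lie flat and the strip is where it was. I'll lift straight up and hand in.

Scaled: -0.04 m is -0.64, -0.02 m is -0.32.

{"fn": "shift_gripper", "kwargs": {
  "segments": [
    [0,[0,0,-0.32],[0,0,0]],
    [0,[0,0,-0.64],[0,0,0]],
    [0,[0,0,-0.64],[0,0,0]],
    [0,[0,0,0],[0,0,0]],
    [0,[0,0,0],[0,0,0]]
  ]
}}

```text
time: 9.25
tool_pos: [0.4338, -0.1436, 0.2111]
tool_rot: [-0.0, 0.076, 0.997, 0.0]
contact_force: [-0.2, 0.3, -0.5]
gripper_width: 0.005
grasp_force: 0.0
```

```bash
python3 -c "
from plant import manip, readout, grab_frame, camera_params, job_done
print(job_done())"
```

```text
the job is handed in; nothing more can be done
None
```

I wiped all four lids shut in order from the eye end and handed the job in at 9.3 s; the last picture, taken just before lifting off, showed them flat and the strip where it was, the highest contact force I read was about 10 N, and no verdict came back.

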